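# Bring the spring ring to the turntable spindle's groove and hold it spread

## Task

The small steel turntable is back together except for the ring that keeps its deck on. Lift the ring pliers, with the spring ring already on their pins, up and off their two-pronged hook, squeeze the handles so that the ring spreads, and slide it down over the spindle until it is level with the groove, just on the brass washer. Finish while still holding the pliers upright with the ring spread wide round the groove: do not let it snap in, and do not disturb the small parts lying about.

Things in the scene. Friction and masses are not known exactly. Their poses are not given: they have to be found in the camera images.
- grip (a point): Mid-point between the two black grips of the hanging ring pliers, where to hold them. z up along the pliers, y to the left handle, -x the side to which the ring juts out (the hook's open side). Grips: 55 mm long (37 mm below to 18 mm above this point), 13 mm wide in x; over their outsides here 55 mm (62 mm at the top) at rest, leaning outwards to the top, and 22 mm, parallel, squeezed to the stop.
- pliers: The whole pliers with the ring, steel, 165 mm long, about 150 g, hanging upright with the pins down; origin and axes as grip. Finger guards jut out to y = +-31 mm, 37 to 40 mm below the origin. The pivot is 82 mm below the origin; the pins that carry the ring are 146 mm below it, by the z axis.
- handle_left (a joint): Squeeze of each handle about the pivot, rad (both move alike): 0 at rest (held open by a spring), 0.2 squeezed to the stop. It takes about 5 N on the grips to start and 17 N to reach the stop. The ring opens with it: inside 21 mm wide at 0, 24 mm at 0.09, 29 mm at the stop.
- ring (a point): Centre of the spread ring, half-way up its thickness, fixed to the pliers: 11.6 mm towards the pliers' -x and 146 mm below grip. The ring is an open ring of spring steel, 3 mm thick, level when the pliers are upright, its two eyes on the pliers' pins; it cannot come off them. At rest the ring's middle is 4 mm nearer its back (-x).
- stand: Pliers stand: 105 mm square steel foot 12 mm thick, a post 40 mm to its +x, and two steel prongs 5 mm thick, 152 mm above the desk to their tops, at y = +-23.5 mm, running from the post towards -x with tips turned up 10 mm. The pliers' finger guards lie on the prongs. Origin under the foot's centre, below the hanging pliers; fixed.
- turntable: Turntable: steel foot 150 mm across, deck 180 mm across with its top at 30 mm and a 52 mm hub to 42 mm, brass washer 34 mm across with its top at 45 mm, and in the centre an upright steel spindle 24 mm thick with its top at 62 mm, the top edge slightly bevelled. Origin on the desk under the spindle; fixed, only the deck turns.
- groove (a point): Centre of the spindle's groove, 47 mm above the desk; the groove is 4 mm high (45 to 49 mm), 20.6 mm thick, directly above the washer. A ring lying on the washer is 0.5 mm below this point.
- valve_a: Brass air release valve, 47 mm long, 15 mm thick, lying loose; leave alone.
- valve_b: A second such valve; leave alone.
- valve_c: A third such valve; leave alone.
- tweezers: Steel tweezers, 130 mm long, lying loose; leave alone.
- tin_box: Round tin box, 71 mm across, 31 mm high, loose; leave alone.
- dial_lens: Round glass dial lens, 55 mm across, 6 mm high, loose; leave alone.

How it is judged:
By the outcome, as a careful person would: the job done as asked, in the order asked, and still so for the second after the job is handed in, while the arm keeps its last pose, push and grip.
It also fails if it takes over 40 s, if anything falls off the work surface, if the arm or the gripper's body presses on something with over 40 N, if the wrist force passes 120 N, or if a joint passes its speed limit or range.

## Robot

A 7-joint arm with a two-finger parallel gripper is mounted at the origin on the work surface. World frame = base frame: x ahead of the robot, y to its left, z up, the work surface at z = 0. Lengths are in mm, angles in rad, forces in N, time in s.
With the tool pointing down it reaches from about 400 to 875 mm from the base axis. Payload 6.5 kg.
Tool frame: the origin (TCP) lies at the very end of the fingers, on their centre line; the grasp point (between the pads) lies arm.tcp_to_grasp behind it (arm.tcp_to_grasp is the distance from the TCP to the grasp point, in mm); z points along the fingers, y is the line along which they close (so a half turn about z gives the same grasp; the last joint's range is limited). The gripper opens to 85 mm and grips with 20 to 120 N. Pads are 22 mm wide; open, the fingers measure 114 mm over their backs; the gripper's body (76 mm by 85 mm) begins 54 mm behind the grasp point. The pads swing forward as they close: fully open they stand 13 mm farther back than shut.
Start: joints at [1.102, 0.536, -0.004, 1.538, 0.003, 1.067, -0.071], TCP at [254.792, -597.972, 231.29] pointing down, gripper open.
Joint ranges: [-2.7, 2.7], [-0.37, 2.16], [-1.27, 1.26], [0.24, 2.4], [-1.31, 4.45], [0.19, 1.91], [-2.76, 2.76]. Speed limits (rad/s): [2.39, 2.39, 3.14, 3.14, 3.14, 3.14, 3.14].

## Interface

Orientations are given as a unit quaternion [x, y, z, w].
In Python, from station import arm, vision gives the robot as it stands.
- The arm moves only by the tool drive_tool, never from a script. Its argument "motion" is a list of rows, each a list of 5 numbers: the finger opening in mm, from 0 to 85.4, then the shift along the tool's x, y, z in units of 0.3 m (1.0 is 0.3 m), then the turn about the tool's z in units of 360 degrees (1.0 is 360 degrees). In form: [[fingers, x, y, z, yaw], ...]. A call has 1 to 12 rows; each row is the pose to reach, as a shift and turn from the pose commanded when the call began, along the tool's axes at that moment, turning the shorter way round; what a row does not reach only later rows make up. A row lasts 1/10 s, in which the tool goes at most 50 mm and 8.59 degrees, less where a joint would pass 70% of its speed; a pose out of reach is approached as far as the arm can. A call with a number of a shift or a turn outside -1 to 1 is refused whole. A call with a gripper value outside its range is refused whole. The fingers move at their own pace and stop on an object; the grip force is fixed at half the most. Time passes only in rows, so rows that repeat a pose let the fingers close. It gives the time, the measured TCP pose, the force, the opening and the grip force at its end, in the units of the state.
- arm.get_obs(): the state, without advancing time (a new reading comes with each control period).
- vision.get_image(name): name is "scene" or "top"; returns (picture, depth): 480x640x3 uint8, blue, green, red; 480x640 float32, mm along the optical axis (not along the pixel's ray), 0 where there is no reading.
- vision.camera_model(name): a dict with "K" (3x3 intrinsics, pixels), "R" (3x3) and "t" (3): a world point X has camera coordinates R X + t. Camera axes: x right, y down, z forward; pixel columns grow to the right and rows downward; lengths in mm; the calibration is good to about 2 mm. A picture is of the moment at which its call begins. camera_model takes no time and is no camera call.
- arm.sign_off(): hands the job in; it is judged then, once.
The state is a dict: "time": time; "joints": joint angles; "joint_vel": joint speeds; "effort": joint torques, N m; "eef_pos": TCP position; "eef_rot": TCP orientation; "force": force on the tool from outside, world axes, zero at the start; "torque": the same for the moment, N m; "width": finger opening in mm; "grip_force": force on a finger pad.
Only numpy, scipy, OpenCV 4.12 (cv2) and the standard library are available. Lean on these libraries where they do the work, as an engineer would, in place of code of your own. Each camera call takes 0.05 s, during which the arm holds its last target. There are 200 camera calls.

## Working session

There is one attempt and no reset: what is moved stays moved. The work goes in short steps, Python scripts to look and compute and a tool call to move; the robot and the scene stay as the last step left them, time stands still between calls to the robot, and variables do not carry over. Pictures are saved under pics/ and viewed, at most 10 in all, crops included, and the job is handed in when it is done.

Besides the shell and the picture viewer there is one more tool, called as name(argument=value, ...) on one line, values as JSON. drive_tool: Moves the arm, as the interface text tells. Its arguments: {"type":"object","properties":{"motion":{"type":"array"}},"required":["motion"]}

```bash
mkdir -p pics; ls
python3 - <<'E'
from station import arm, vision
import cv2,numpy as np
np.set_printoptions(precision=4,suppress=True)
for n in("scene","top"):
    im,d=vision.get_image(n); cv2.imwrite(f"pics/{n}0.png",im); np.save(f"pics/{n}0.npy",d)
    print(n,vision.camera_model(n))
print(arm.get_obs(), arm.tcp_to_grasp)
E
```

```text
pics
scene {'K': array([[459.2851,   0.    , 315.6218],
       [  0.    , 459.2851, 248.1605],
       [  0.    ,   0.    ,   1.    ]]), 'R': array([[ 0.7244,  0.6892,  0.0184],
       [ 0.523 , -0.5319, -0.666 ],
       [-0.4492,  0.492 , -0.7457]]), 't': array([-425.1101, -200.9471, 1327.3029])}
top {'K': array([[486.0204,   0.    , 305.3519],
       [  0.    , 486.0204, 245.7506],
       [  0.    ,   0.    ,   1.    ]]), 'R': array([[ 0.0207, -0.9998,  0.002 ],
       [-0.9957, -0.0208, -0.09  ],
       [ 0.09  , -0.0002, -0.9959]]), 't': array([ -19.2596,  610.3322, 1237.2669])}
{'time': 0.1, 'joints': array([ 1.1018,  0.5371, -0.0045,  1.5388,  0.0026,  1.0673, -0.0712]), 'joint_vel': array([-0.0007, -0.0007, -0.0004, -0.0021, -0.0001, -0.0003, -0.0022]), 'effort': array([  0.0033, -58.4565,   1.0524, -25.9776,   0.0127,   0.0046,
         0.0001]), 'eef_pos': array([ 254.5688, -597.4657,  230.5001]), 'eef_rot': array([ 0.9798,  0.2001, -0.0002, -0.0008]), 'force': array([-0.1719, -0.031 ,  0.388 ]), 'torque': array([-0.0073,  0.0314, -0.0197]), 'grip_force': 0.0, 'width': 85.45845377943785} 18.700000000000003
```

View pics/scene0.png

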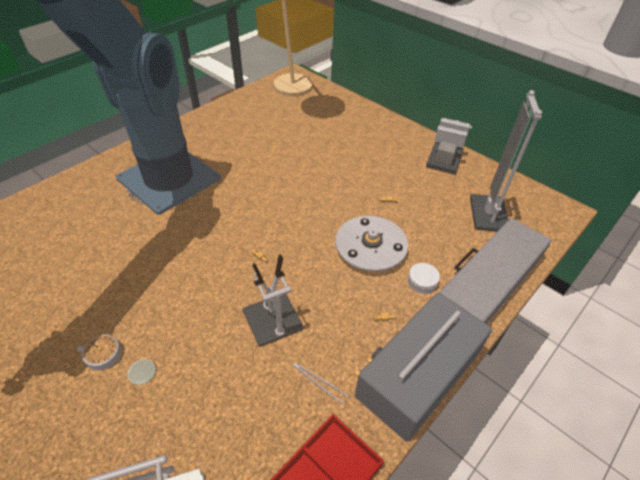

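View pics/top0.png

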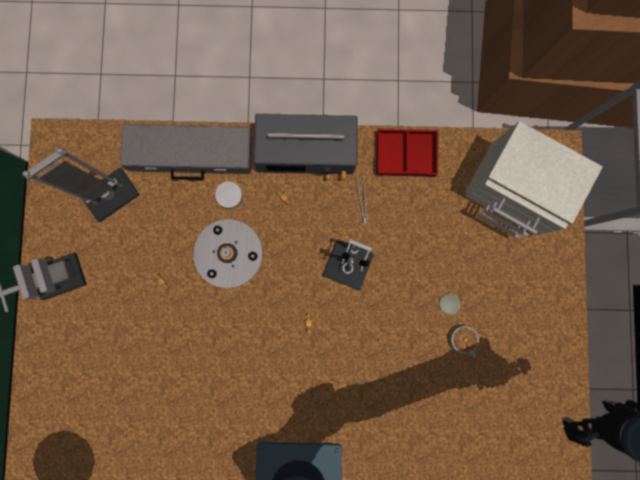

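The scene view shows the stand with the black grips at about (258,275) and (280,266), and the turntable hub at (372,239). In the top view the stand is at (350,264) and the spindle at (228,253). Next I'll zoom in and use the depth readings.

```bash
cat > h.py <<'E'
import numpy as np,cv2
from station import vision
np.set_printoptions(precision=2,suppress=True)
def cloud(n,d):
    m=vision.camera_model(n);K,R,t=m["K"],m["R"],m["t"]
    v,u=np.mgrid[:480,:640]
    c=np.stack([(u-K[0,2])/K[0,0]*d,(v-K[1,2])/K[1,1]*d,d],-1)
    return (c-t)@R
def ray(n,u,v,z):
    m=vision.camera_model(n);K,R,t=m["K"],m["R"],m["t"]
    o=-R.T@t; w=R.T@np.linalg.inv(K)@[u,v,1]
    return o+w*(z-o[2])/w[2]
def proj(n,X):
    m=vision.camera_model(n);c=m["R"]@np.asarray(X,float)+m["t"];p=m["K"]@c;return p[:2]/p[2]
E
python3 - <<'E'
from h import *
a=cv2.imread("pics/top0.png");b=cv2.imread("pics/scene0.png")
r=lambda i,x,y,w,h:cv2.resize(i[y:y+h,x:x+w],(400,300),interpolation=cv2.INTER_CUBIC)
cv2.imwrite("pics/z1.png",np.vstack([np.hstack([r(a,315,234,64,48),r(a,188,226,80,60)]),np.hstack([r(b,228,250,80,60),r(b,330,205,88,66)])]))
for n in("top","scene"):
    P=cloud(n,np.load(f"pics/{n}0.npy"))
    s=ray("top",350,264,100)
    m=(np.abs(P[...,:2]-s[:2]).max(-1)<90)&(P[...,2]>20)&(P[...,2]<260)
    print(n,s,m.sum())
    for lo,hi in((140,165),(165,180),(180,190),(190,200),(200,215),(215,240)):
        k=m&(P[...,2]>lo)&(P[...,2]<=hi); print(lo); 
        if lo>=165: print(P[k][:40:2])
    t=ray("top",228,253,50)
    m=(np.linalg.norm(P[...,:2]-t[:2],axis=-1)<30)
    for lo,hi in((38,44),(53,70)):
        k=m&(P[...,2]>lo)&(P[...,2]<=hi); print("tt",lo,k.sum(),P[k].mean(0),P[k].min(0),P[k].max(0))
E
```

```text
top [ 561.55 -116.59  100.  ] 409
140
165
[[ 577.95 -106.93  176.56]
 [ 573.5  -104.94  173.82]
 [ 570.88 -102.32  177.96]
 [ 567.39 -137.37  171.98]
 [ 564.98 -134.98  173.03]
 [ 562.21  -91.97  165.42]
 [ 562.76 -135.16  171.68]
 [ 560.09 -134.43  178.2 ]
 [ 558.07 -135.02  173.32]]
180
[[ 579.24 -103.48  189.4 ]
 [ 572.59 -101.57  186.28]
 [ 566.4  -139.89  189.05]
 [ 562.24 -136.32  181.32]
 [ 559.83 -136.09  183.53]
 [ 555.43 -138.63  181.65]]
190
[[ 581.   -102.87  195.9 ]
 [ 571.64  -96.    198.8 ]
 [ 563.98 -139.59  191.69]
 [ 559.35 -137.25  192.79]
 [ 557.19 -137.48  191.08]
 [ 554.81 -139.37  194.25]]
200
[[ 584.56  -95.23  205.95]
 [ 581.96  -94.88  210.58]
 [ 582.39  -99.7   206.27]
 [ 580.34  -95.55  202.75]
 [ 580.25  -99.83  205.06]
 [ 577.76  -95.22  207.12]
 [ 577.95  -99.79  205.9 ]
 [ 575.39  -95.09  209.08]
 [ 576.07 -100.24  201.03]
 [ 573.48  -95.5   204.51]
 [ 571.51  -98.02  201.4 ]
 [ 565.47 -144.51  206.05]
 [ 563.36 -140.52  202.48]
 [ 563.14 -144.34  207.57]
 [ 563.43 -149.2   204.46]
 [ 560.85 -142.09  207.92]
 [ 560.68 -145.97  212.26]
 [ 558.78 -140.34
[... 1831 characters left out ...]
74.44  -95.65  206.38]
 [ 577.47  -93.3   206.9 ]
 [ 576.44  -97.51  206.66]
 [ 579.19  -94.93  206.76]
 [ 576.86  -98.04  204.54]
 [ 581.19  -96.81  207.05]
 [ 583.39  -93.76  206.32]
 [ 579.66  -98.12  204.  ]
 [ 583.2   -96.22  205.31]
 [ 580.31  -98.83  202.22]
 [ 585.53  -98.39  206.15]
 [ 580.99  -99.58  200.5 ]
 [ 586.15  -99.08  204.34]
 [ 582.98 -101.44  200.79]
 [ 556.05 -144.5   206.22]
 [ 557.4  -140.97  204.33]
 [ 557.88 -146.1   206.24]
 [ 560.17 -143.26  205.73]
 [ 560.51 -138.98  202.33]
 [ 560.88 -146.3   206.05]]
215
[]
tt 38 140 [593.19 187.73  41.7 ] [562.64 169.81  38.06] [615.51 218.56  44.  ]
tt 53 78 [590.51 194.16  61.03] [579.18 182.96  53.28] [602.64 207.5   65.28]
```

View pics/z1.png

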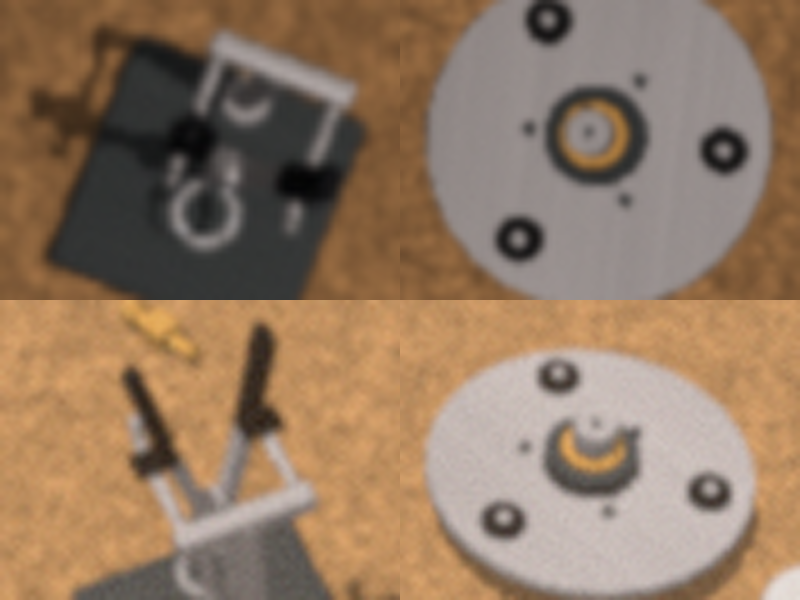

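The zoom shows the ring jutting to the lower left of the stand (open side −x) and the black grips sitting over the prongs. The spindle's centre dot is at top px (225.6,252.2) and scene px (373.1,232.1). Next I'll refine these numbers.

Run:
```python
from h import *
a=cv2.imread("pics/top0.png")
P=cloud("top",np.load("pics/top0.npy"))
m=(np.abs(P[...,:2]-[565,-120]).max(-1)<60)&(P[...,2]>198)&(P[...,2]<216)
L=P[m&(P[...,1]>-120)];R=P[m&(P[...,1]<-120)]
mid=lambda Q:(Q.mean(0),Q.min(0),Q.max(0),len(Q))
print(mid(L));print(mid(R))
l,r=L.mean(0),R.mean(0);y=(l-r)[:2];print("sep",np.linalg.norm(y),"yaw",np.arctan2(-y[0],y[1]),"mid",(l+r)/2)
ys=y/np.linalg.norm(y);xs=np.array([ys[1],-ys[0]])
for Q in(L,R):print("xext",(Q[:,:2]@xs).min(),(Q[:,:2]@xs).max())
# foot of the stand: dark low-saturation mask on z=12
g=a.astype(int);dk=((g.max(2)<75)&(g.max(2)-g.min(2)<22)).astype(np.uint8);dk[:232]=0;dk[292:]=0;dk[:,:320]=0;dk[:,380:]=0
c=max(cv2.findContours(dk,0,1)[0],key=cv2.contourArea);bx=cv2.boxPoints(cv2.minAreaRect(c))
W=np.array([ray("top",*p,12) for p in bx]);print("foot",W,W.mean(0))
# spindle
hsv=cv2.cvtColor(a,cv2.COLOR_BGR2HSV)
print("dot",ray("top",225.6,252.2,62),ray("scene",373.1,232.1,62))
k=((g.max(2)<90)).astype(np.uint8);k[:,:210]=0;k[:,245:]=0;k[:235]=0;k[270:]=0
for c in cv2.findContours(k,0,1)[0]:
    if cv2.contourArea(c)>100:
        (u,v),w,_=cv2.fitEllipse(c);print("hub",u,v,w,ray("top",u,v,42))
gr=((g.max(2)-g.min(2)<25)&(g.max(2)>100)).astype(np.uint8);gr[:,:185]=0;gr[:,270:]=0;gr[:212]=0;gr[295:]=0
c=max(cv2.findContours(gr,0,1)[0],key=cv2.contourArea);(u,v),w,_=cv2.fitEllipse(c);print("deck",w,ray("top",u,v,30))
```

```text
(array([577.88, -96.44, 205.86]), array([ 571.51, -100.24,  198.8 ]), array([584.56, -92.91, 210.58]), 22)
(array([ 560.13, -143.73,  205.54]), array([ 554.19, -149.2 ,  198.02]), array([ 565.65, -138.85,  212.26]), 25)
sep 50.50913860842076 yaw -0.35913430905887866 mid [ 569.   -120.09  205.7 ]
xext 568.909044119464 581.4118302746236
xext 568.4380019165226 581.1393514894256
foot [[ 535.98  -51.76   12.  ]
 [ 632.61  -88.45   12.  ]
 [ 595.78 -185.66   12.  ]
 [ 499.64 -148.41   12.  ]] [ 566.   -118.57   12.  ]
dot [586.91 194.64  62.  ] [589.66 197.61  62.  ]
hub 226.65835571289062 252.83804321289062 (18.510873794555664, 19.286535263061523) [586.79 195.14  42.  ]
deck (66.68894958496094, 67.68119812011719) [586.81 195.27  30.  ]
```

drive_tool(motion=[[85,0.06,-0.04,0,0.01],[85,0.18,-0.12,0,0.03],[85,0.31,-0.205,0,0.05],[85,0.44,-0.29,0,0.07],[85,0.57,-0.38,0,0.09],[85,0.69,-0.46,0,0.11],[85,0.77,-0.51,0,0.122],[85,0.8,-0.53,0,0.122],[85,0.8,-0.53,0,0.122],[85,0.8,-0.53,0,0.122]])

```text
time: 1.1
eef_pos: [412.0, -359.2, 231.2]
eef_rot: [0.983, -0.181, -0.0, 0.0]
force: [-0.6, -0.8, 0.3]
width: 84.8
grip_force: 0.0
```

drive_tool(motion=[[85,0.015,-0.06,0,0],[85,0.04,-0.2,0,0],[85,0.07,-0.34,0,0],[85,0.1,-0.48,0,0],[85,0.14,-0.62,0,0],[85,0.17,-0.76,0,0],[85,0.195,-0.87,0,0],[85,0.203,-0.92,0,0],[85,0.204,-0.931,0,0],[85,0.204,-0.931,0,0],[85,0.204,-0.931,0,0]])

```text
time: 2.2
eef_pos: [568.7, -121.3, 231.2]
eef_rot: [0.983, -0.183, -0.0, 0.001]
force: [-0.1, 0.2, 0.3]
width: 85.0
grip_force: 0.0
```

Run:
```python
from h import *
from station import arm
o=arm.get_obs();print(o["eef_pos"],o["eef_rot"],o["joints"])
b,_=vision.get_image("scene");c,_=vision.get_image("top")
r=lambda i,x,y,w,h:cv2.resize(i[y:y+h,x:x+w],(400,300),interpolation=cv2.INTER_CUBIC)
cv2.imwrite("pics/z2.png",np.hstack([r(b,218,220,100,75),r(c,315,234,64,48)]))
```

```text
[ 568.72 -121.28  231.21] [ 0.98 -0.18 -0.    0.  ] [ 0.15  0.42 -0.02  1.72  0.01  1.   -1.82]
```

View pics/z2.png

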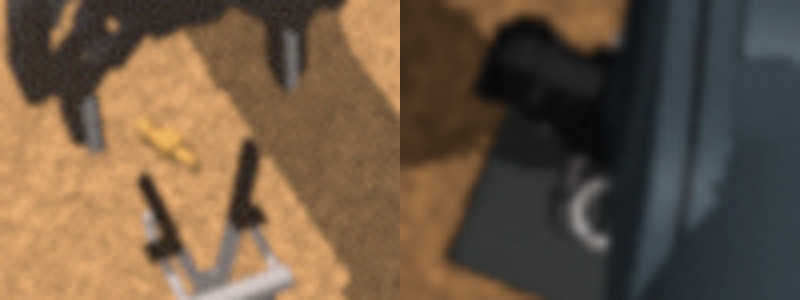

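drive_tool(motion=[[85,-0.002,-0.004,0.02,0],[85,-0.002,-0.004,0.06,0],[85,-0.002,-0.004,0.1,0],[85,-0.002,-0.004,0.14,0],[85,-0.002,-0.004,0.175,0],[85,-0.002,-0.004,0.19,0],[85,-0.002,-0.004,0.19,0],[62,-0.002,-0.004,0.19,0],[60,-0.002,-0.004,0.19,0],[60,-0.002,-0.004,0.19,0]])

```text
time: 3.3
eef_pos: [570.3, -117.2, 175.1]
eef_rot: [0.983, -0.181, 0.001, -0.0]
force: [-0.8, -0.3, 1.9]
width: 59.6
grip_force: 4.2
```

Run:
```python
from h import *
from station import arm
b,_=vision.get_image("scene")
o=arm.get_obs();print(o["eef_pos"],o["eef_rot"],o["force"],o["width"],o["grip_force"])
r=lambda i,x,y,w,h:cv2.resize(i[y:y+h,x:x+w],(800,600),interpolation=cv2.INTER_CUBIC)
cv2.imwrite("pics/z3.png",r(b,218,220,100,75))
```

```text
[ 570.25 -117.15  175.02] [ 0.98 -0.18  0.   -0.  ] [ 0.31 -0.08  1.44] 60.152240796330425 4.248387459665537
```

View pics/z3.png

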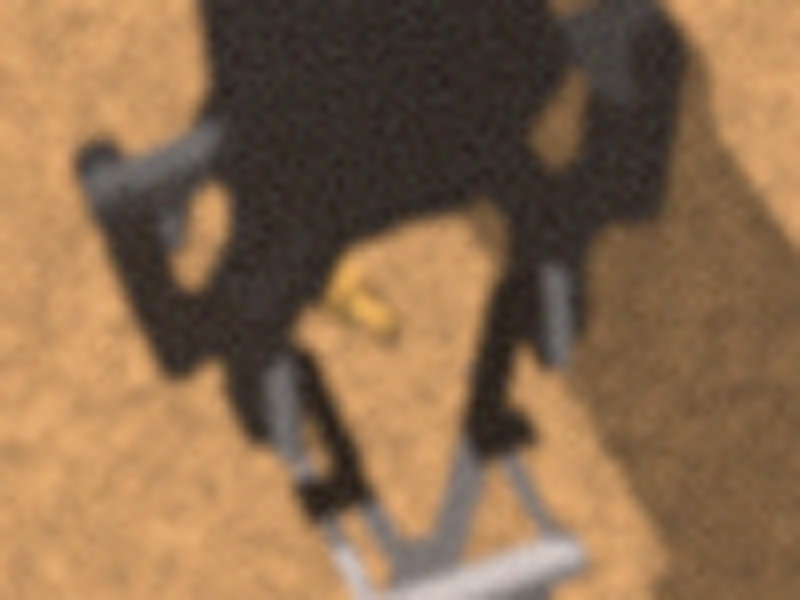

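drive_tool(motion=[[62,0,0.008,0,0],[60,0,0.008,0,0],[55,0,0.008,0,0],[50,0,0.008,0,0],[45,0,0.008,0,0],[42,0,0.008,0,0],[42,0,0.008,0,0],[42,0,0.008,0,0]])

```text
time: 4.15
eef_pos: [570.7, -119.8, 176.4]
eef_rot: [0.983, -0.181, 0.002, -0.0]
force: [-1.3, 0.3, 12.9]
width: 42.4
grip_force: 7.8
```

drive_tool(motion=[[42,0,0,-0.01,0],[42,0,0,-0.03,0],[42,0,0,-0.05,0],[42,0,0,-0.075,0],[42,0,0,-0.1,0],[42,0,0,-0.12,0],[42,0,0,-0.13,0],[42,0,0,-0.13,0]])

```text
time: 4.95
eef_pos: [569.1, -119.3, 213.8]
eef_rot: [0.984, -0.181, 0.0, -0.0]
force: [-0.3, 0.1, -2.4]
width: 42.0
grip_force: 8.8
```

drive_tool(motion=[[36,0,0,0,0],[30,0,0,0,0],[25,0,0,0,0],[20,0,0,0,0],[18,0,0,0,0],[18,0,0,0,0],[18,-0.03,0,-0.01,0],[18,-0.1,0,-0.03,0],[18,-0.2,0,-0.05,0],[18,-0.28,0,-0.05,0],[18,-0.3,0,-0.05,0],[18,-0.3,0,-0.05,0]])

```text
time: 6.15
eef_pos: [484.1, -87.0, 228.7]
eef_rot: [0.984, -0.181, 0.0, 0.0]
force: [0.4, -0.2, -2.2]
width: 18.9
grip_force: 51.5
```

Run:
```python
from h import *
from station import arm
b,d=vision.get_image("scene");c,e=vision.get_image("top")
o=arm.get_obs();print(o["eef_pos"],o["eef_rot"],o["force"],o["width"],o["grip_force"],o["joints"])
p=proj("scene",o["eef_pos"]-[0,0,60]);q=proj("top",o["eef_pos"]-[0,0,60]);print(p,q)
r=lambda i,u,v,w,h:cv2.resize(i[int(v-h/2):int(v-h/2)+h,int(u-w/2):int(u-w/2)+w],(400,300),interpolation=cv2.INTER_CUBIC)
cv2.imwrite("pics/z4.png",np.hstack([r(b,*p,100,75),r(c,*q,100,75)]))
```

```text
[485.58 -87.53 228.63] [ 0.98 -0.18  0.    0.  ] [ 0.58 -0.13 -1.1 ] 19.18951225035032 51.47851288318634 [ 0.12  0.27 -0.04  1.95  0.01  0.92 -1.86]
[251.84 241.95] [339.7 295.3]
```

View pics/z4.png

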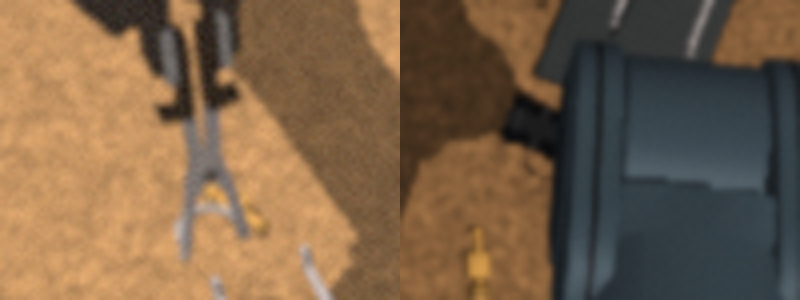

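Viewed: the pliers hang squeezed between the pads, clear of the hook, with the jaw tips at crop (185,255) and (245,232) and the ring arc between them. Next I'll measure their pose relative to the tool from depth.

```bash
cat >> h.py <<'E'
def rel(n="scene"):
    from station import arm
    im,d=vision.get_image(n);o=arm.get_obs();P=cloud(n,d);a=2*np.arctan2(o["eef_rot"][1],o["eef_rot"][0])
    ex=np.array([np.cos(a),np.sin(a)]);ey=np.array([-ex[1],ex[0]])
    D=P-o["eef_pos"];Q=np.stack([D[...,:2]@ex,D[...,:2]@ey,D[...,2]],-1)
    return im,Q,o
E
python3 - <<'E'
from h import *
im,Q,o=rel();print(o["eef_pos"],o["width"])
m=(np.abs(Q[...,0])<40)&(np.abs(Q[...,1])<45)&(Q[...,2]>-175)&(Q[...,2]<30)
for z in range(-150,25,6):
    k=m&(Q[...,2]>=z)&(Q[...,2]<z+6)
    if k.sum():print(z,k.sum(),np.median(Q[k],0),Q[k].min(0)[:2],Q[k].max(0)[:2])
E
```

```text
[485.73 -87.58 228.51] 18.929053578567817
-144 3 [ -13.43   14.53 -138.6 ] [-20.84  12.64] [-0.95 16.67]
-138 36 [ -14.98    6.22 -136.11] [-29.49 -20.45] [ 3.86 19.21]
-132 8 [   2.     -6.64 -128.04] [-25.06 -18.97] [ 4.04 15.95]
-126 13 [   1.67   11.97 -123.55] [ -2.82 -19.09] [ 3.6  17.31]
-120 10 [   2.39  -13.52 -117.14] [  0.7  -18.93] [ 3.95 17.42]
-114 15 [   2.48  -12.31 -111.16] [ -2.23 -18.41] [ 3.64 16.35]
-108 9 [   2.99  -11.33 -105.76] [  0.8  -15.92] [ 6.08 15.18]
-102 15 [  3.19 -11.31 -97.92] [  0.8  -15.56] [ 4.8  13.75]
-96 11 [  2.86 -10.56 -92.75] [ -0.09 -14.79] [ 4.23 12.19]
-90 12 [  4.15  -7.09 -85.51] [  2.07 -13.78] [ 5.44 11.98]
-84 23 [  3.86  -3.55 -80.55] [ -3.05 -13.17] [ 6.07 11.12]
-78 19 [  5.24  -3.44 -74.8 ] [ -1.77 -11.35] [8.44 9.81]
-72 25 [  5.48  -1.17 -69.22] [-0.74 -9.24] [9.   8.46]
-66 20 [  4.    -0.63 -63.51] [-1.31 -8.63] [7.99 6.48]
-60 19 [  3.63   1.4  -56.96] [-2.23 -8.96] [6.75 8.18]
-54 17 [  3.54  -2.77 -51.4 ] [-1.83 -9.05] [7.44 6.74]
-48 15 [  3.45  -3.68 -45.28] [ 0.05 -9.58] [5.34 6.85]
-42 18 [  3.75   1.42 -39.25] [-3.15 -9.35] [5.7  7.17]
-36 16 [  4.59  -0.32 -32.88] [ 1.3  -9.61] [7.04 7.32]
-30 37 [  3.81  -9.87 -24.82] [ -6.15 -21.47] [ 8.49 20.53]
-24 49 [  4.13   4.34 -23.1 ] [ -5.19 -21.67] [ 9.43 20.8 ]
-18 21 [  5.99  -4.39 -16.02] [ -0.24 -11.04] [8.04 8.22]
-12 25 [ 5.82  1.71 -8.69] [  0.82 -10.68] [8.59 9.12]
-6 14 [ 5.8   3.69 -3.48] [-1.19 -9.55] [ 7.43 10.08]
0 30 [6.77 2.36 3.29] [ -1.79 -16.83] [12.94 15.01]
6 48 [7.43 2.73 9.48] [ -7.08 -23.26] [12.3  22.78]
12 50 [ 7.06 -0.22 15.1 ] [ -5.52 -23.32] [12.17 22.82]
18 52 [ 7.31 -1.58 21.06] [-10.1  -23.49] [13.84 21.38]
24 78 [ 6.19  2.19 26.53] [ -8.63 -23.54] [12.05 22.14]
```

drive_tool(motion=[[18,0,-0.04,0,0],[18,0.002,-0.13,0,0],[18,0.004,-0.25,0,0],[18,0.008,-0.38,0,0],[18,0.012,-0.51,0,0],[18,0.015,-0.64,0,0],[18,0.018,-0.77,0,0],[18,0.02,-0.88,0,0],[18,0.022,-0.95,0,0],[18,0.022,-0.98,0,0],[18,0.022,-0.98,0,0],[18,0.022,-0.98,0,0]])

```text
time: 7.5
eef_pos: [595.4, 183.8, 227.9]
eef_rot: [0.983, -0.181, -0.0, 0.001]
force: [-0.4, 0.4, -1.9]
width: 19.0
grip_force: 51.5
```

```bash
cat > look.py <<'E'
from h import *
import sys
im,Q,o=rel();print(o["eef_pos"],o["eef_rot"],o["force"],o["width"],o["grip_force"],o["joints"][6])
z=Q[...,2]
m=(np.abs(Q[...,0]+12)<22)&(np.abs(Q[...,1])<25)
k=m&(z>-143)&(z<-128);R=Q[k]
print("ring",len(R),R.min(0),R.max(0))
H=z+o["eef_pos"][2]
k=(np.hypot(Q[...,0]+12,Q[...,1])<28)&(H>57)&(H<67);S=Q[k]
if len(S):print("spindle top",len(S),S.mean(0),S.min(0),S.max(0))
c=Q[(np.hypot(Q[...,0]+12,Q[...,1])<20)&(H>40)&(H<110)]
p=proj("scene",o["eef_pos"]-[0,0,140]);w,h=80,60
x,y=int(p[0]-w/2),int(p[1]-h/2);print("crop",x,y,"x10")
cv2.imwrite(f"pics/{sys.argv[1]}.png",cv2.resize(im[y:y+h,x:x+w],(800,600),interpolation=cv2.INTER_CUBIC))
E
python3 look.py z5
```

```text
[595.37 183.34 228.05] [ 0.98 -0.18 -0.    0.  ] [-0.16  0.21 -0.65] 19.01090944609997 51.51147544384003 -2.3639936241901207
ring 51 [ -28.08  -19.96 -138.51] [   1.72   18.98 -128.32]
spindle top 67 [  -9.38    9.01 -166.36] [ -21.43   -3.18 -170.79] [   2.03   20.97 -163.09]
crop 332 198 x10
```

View pics/z5.png

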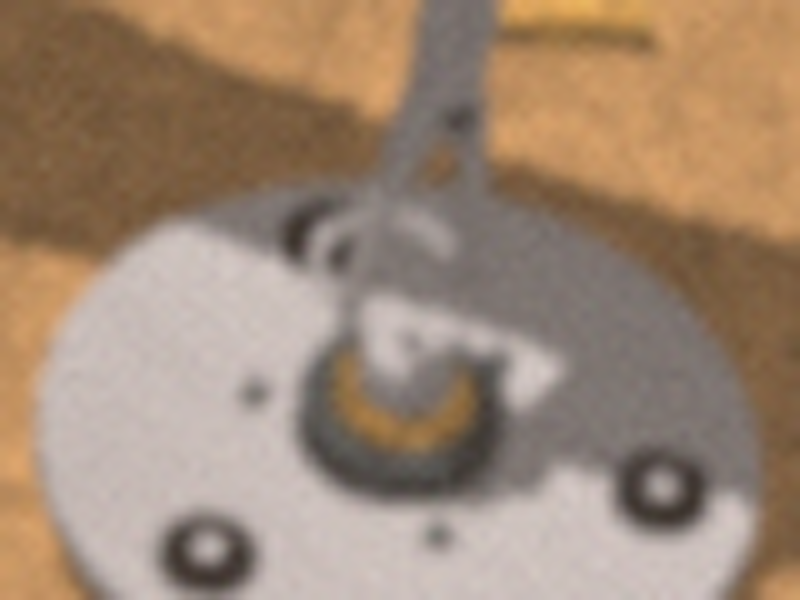

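```bash
cat > fit.py <<'E'
from h import *
from scipy.optimize import least_squares
im,Q,o=rel()
R=Q[(np.abs(Q[...,0]+22)<10)&(np.abs(Q[...,1])<22)&(Q[...,2]>-145)&(Q[...,2]<-125)]
print(len(R),np.median(R,0),np.percentile(R[:,2],[10,25,50,75,90]))
# circle of mid radius 16 through ring-back points
f=least_squares(lambda c:np.hypot(R[:,0]-c[0],R[:,1]-c[1])-c[2],[-12,0,16],loss="soft_l1");print("fit free",f.x)
for r in(15.5,16,16.5):
    f=least_squares(lambda c:np.hypot(R[:,0]-c[0],R[:,1]-c[1])-r,[-12,0],loss="soft_l1");print("fit",r,f.x)
a=2*np.arctan2(o["eef_rot"][1],o["eef_rot"][0]);ex=np.array([np.cos(a),np.sin(a)]);ey=np.array([-ex[1],ex[0]])
out=[(305,250),(320,225),(350,210),(400,203),(440,220),(460,245)]
for z in (94,97):
    X=np.array([(lambda p:[p[:2]@ex,p[:2]@ey])(ray("scene",332+u/10,198+v/10,z)-o["eef_pos"]) for u,v in out])
    print(z,X.tolist());f=least_squares(lambda c:np.hypot(X[:,0]-c[0],X[:,1]-c[1])-17.5,[-12,0]);print("rays",f.x)
p=ray("scene",373.2,232.2,62)-o["eef_pos"];print("spin",p[:2]@ex,p[:2]@ey)
E
python3 fit.py
```

```text
24 [ -21.13   -3.59 -135.38] [-137.26 -136.33 -135.38 -133.88 -133.37]
fit free [-11.28  -1.9   15.53]
fit 15.5 [-11.32  -1.9 ]
fit 16 [-10.63  -1.96]
fit 16.5 [-9.93 -2.04]
94 [[-21.71100547133041, -15.348775903974186], [-27.572695372960478, -7.955180044852076], [-29.04029015453816, 1.1033792310250536], [-26.15801423043234, 13.226695310349363], [-17.185870976876558, 19.03688613249737], [-7.92220329936339, 19.08447392179705]]
rays [-12.68   1.51]
97 [[-19.2139595493862, -17.078611986386377], [-25.052807086531924, -9.713828161728209], [-26.514682811748965, -0.6905691006617996], [-23.64363880169995, 11.385503741765287], [-14.70645900916668, 17.173052885709666], [-5.478890831473845, 17.220455230598795]]
rays [-10.14  -0.31]
spin -10.100834522986466 11.324342872703323
```

Run:
```python
from h import *
from scipy.optimize import least_squares
for n,(x0,x1,y0,y1) in(("scene",(325,420,205,285)),("top",(185,272,210,297))):
    g=cv2.imread(f"pics/{n}0.png").astype(int)
    m=(((g[...,2]-g[...,0])<45)&(g.max(2)>90)).astype(np.uint8);M=np.zeros_like(m);M[y0:y1,x0:x1]=m[y0:y1,x0:x1]
    c=max(cv2.findContours(M,cv2.RETR_EXTERNAL,cv2.CHAIN_APPROX_NONE)[0],key=cv2.contourArea)[:,0]
    # deck top
    X=np.array([ray(n,u,v,30)[:2] for u,v in c])
    if n=="scene": # keep far side (rim side hides near edge)
        cam=-vision.camera_model(n)["R"].T@vision.camera_model(n)["t"]; k=(X-[588,195])@(cam[:2]-[588,195])<0; X=X[k]
    f=least_squares(lambda p:np.hypot(X[:,0]-p[0],X[:,1]-p[1])-p[2],[588,195,90],loss="soft_l1");print(n,"deck",f.x,len(X))
    f=least_squares(lambda p:np.hypot(X[:,0]-p[0],X[:,1]-p[1])-90,[588,195],loss="soft_l1");print(n,"deck90",f.x)
```

```text
scene deck [588.83 196.87  88.06] 87
scene deck90 [590.04 194.74]
top deck [587.33 195.39  89.07] 195
top deck90 [587.28 195.35]
```

drive_tool(motion=[[18,0.002,-0.015,0.01,0],[18,0.004,-0.03,0.03,0],[18,0.004,-0.03,0.05,0],[18,0.004,-0.03,0.065,0],[18,0.004,-0.03,0.067,0],[18,0.004,-0.03,0.067,0],[18,0.004,-0.03,0.067,0]])

```text
time: 8.3
eef_pos: [599.9, 193.1, 208.4]
eef_rot: [0.983, -0.181, 0.0, -0.0]
force: [-0.4, -0.2, -2.0]
width: 18.9
grip_force: 51.5
```

```bash
python3 look.py z6; python3 fit.py | head -3
```

```text
[599.95 193.15 208.45] [ 0.98 -0.18  0.   -0.  ] [-0.26  0.13 -1.15] 19.38881328059175 51.5141487121582 -2.376912313661142
ring 47 [ -30.15  -22.81 -139.47] [   2.78   16.95 -129.01]
spindle top 50 [  -7.57   -0.43 -146.96] [ -23.06  -12.86 -150.87] [   1.37   10.89 -143.52]
crop 335 203 x10
26 [ -20.86   -2.02 -135.59] [-138.61 -136.85 -135.59 -134.82 -134.53]
fit free [-11.73  -0.65  15.99]
fit 15.5 [-12.37  -0.57]
```

View pics/z6.png

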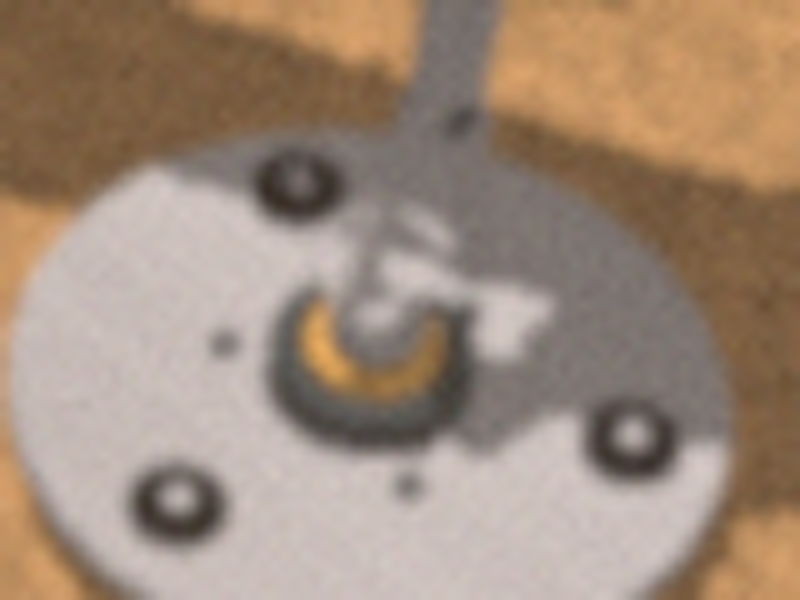

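drive_tool(motion=[[18,0.002,0.003,0.005,0],[18,0.002,0.003,0.015,0],[18,0.002,0.003,0.025,0],[18,0.002,0.003,0.032,0],[18,0.002,0.003,0.038,0],[18,0.002,0.003,0.042,0],[18,0.002,0.003,0.045,0],[18,0.002,0.003,0.045,0]])

```text
time: 9.2
eef_pos: [600.0, 192.1, 194.6]
eef_rot: [0.984, -0.181, -0.0, 0.0]
force: [1.0, -0.6, -1.3]
width: 19.0
grip_force: 51.5
```

drive_tool(motion=[[18,0,0,0.005,0],[18,0,0,0.01,0],[18,0,0,0.015,0],[18,0,0,0.02,0],[18,0,0,0.02,0]])

```text
time: 9.7
eef_pos: [599.9, 192.0, 188.3]
eef_rot: [0.984, -0.181, -0.0, 0.0]
force: [0.0, -0.6, -1.1]
width: 19.2
grip_force: 51.5
```

```bash
python3 look.py z7; python3 fit.py | head -3
```

```text
[599.92 192.02 188.49] [ 0.98 -0.18 -0.    0.  ] [ 0.46 -1.56 -0.4 ] 18.904159907665345 51.51392877101898 -2.378235127267592
ring 76 [ -28.64  -21.14 -142.98] [   7.27   17.54 -128.03]
spindle top 61 [  -6.42   -0.1  -126.89] [ -22.3   -20.97 -131.07] [   4.12   16.04 -123.11]
crop 334 209 x10
30 [ -19.18   -9.15 -135.46] [-144.26 -142.03 -135.46 -128.35 -126.4 ]
fit free [-16.82  -3.05  10.57]
fit 15.5 [-7.97 -3.88]
```

View pics/z7.png

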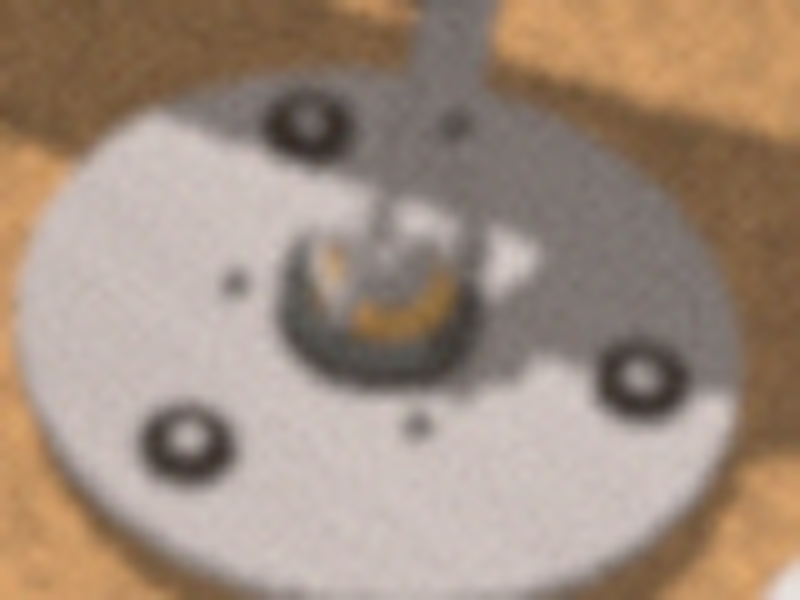

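drive_tool(motion=[[18,0,0,0.004,0],[18,0,0,0.008,0],[18,0,0,0.012,0],[18,0,0,0.016,0],[18,0,0,0.016,0],[18,0,0,0.016,0]])

```text
time: 10.4
eef_pos: [600.0, 192.1, 183.8]
eef_rot: [0.984, -0.181, -0.0, 0.0]
force: [-0.9, 0.2, -1.9]
width: 19.5
grip_force: 51.5
```

Still free. Smaller steps until it touches the washer.

drive_tool(motion=[[18,0,0,0.002,0],[18,0,0,0.004,0],[18,0,0,0.004,0],[18,0,0,0.004,0]])

```text
time: 10.8
eef_pos: [600.5, 192.2, 183.3]
eef_rot: [0.984, -0.181, 0.0, -0.0]
force: [-1.0, -0.3, 4.7]
width: 18.8
grip_force: 52.0
```

drive_tool(motion=[[18,0,0,0.002,0],[18,0,0,0.003,0],[18,0,0,0.003,0],[18,0,0,0.003,0]])

```text
time: 11.2
eef_pos: [600.9, 192.2, 183.2]
eef_rot: [0.983, -0.181, 0.001, -0.0]
force: [-2.2, -0.7, 9.8]
width: 19.2
grip_force: 52.4
```

drive_tool(motion=[[18,0,0,-0.003,0],[18,0,0,-0.005,0],[18,0,0,-0.005,0],[18,0,0,-0.005,0]])

```text
time: 11.6
eef_pos: [600.3, 192.2, 183.4]
eef_rot: [0.984, -0.181, 0.0, -0.0]
force: [0.3, -0.4, 3.5]
width: 19.0
grip_force: 51.9
```

```bash
python3 look.py z8
python3 - <<'E'
from h import *
from station import arm
for i in range(4):
    im,Q,o=rel();print(o["eef_pos"],o["force"],o["torque"])
m=(np.abs(Q[...,0])<40)&(np.abs(Q[...,1])<45)
for z in(-130,-118,-106,-94,-82,-70,-55,-40,-30,-22,-12):
    k=m&(Q[...,2]>=z)&(Q[...,2]<z+8)&(Q[...,0]>-4)
    print(z,k.sum(),np.median(Q[k],0),Q[k].min(0)[:2],Q[k].max(0)[:2])
E
```

```text
[600.2  192.18 183.37] [ 0.98 -0.18  0.   -0.  ] [-0.52  0.55  3.5 ] 19.188074606249828 51.944217681884766 -2.379084559393012
ring 157 [ -33.79  -24.04 -142.87] [   9.92   22.57 -128.26]
spindle top 60 [  -6.5    -0.15 -121.6 ] [ -23.78  -20.7  -126.1 ] [   4.06   16.12 -117.23]
crop 334 210 x10
[600.24 192.17 183.38] [-1.11 -0.72  3.21] [-0.01 -0.02  0.01]
[600.23 192.19 183.39] [ 0.5  -1.13  3.72] [ 0.03 -0.05  0.  ]
[600.21 192.12 183.37] [-0.45  0.28  3.84] [-0.02 -0.01 -0.02]
[600.19 192.15 183.37] [-0.45 -0.64  3.63] [-0.01 -0.03  0.02]
-130 26 [  -0.35   -2.57 -126.17] [ -3.76 -20.04] [ 2.67 16.74]
-118 13 [   1.99  -14.22 -113.84] [ -3.12 -18.88] [ 4.05 14.3 ]
-106 17 [   1.73  -12.12 -102.29] [ -2.18 -17.73] [ 4.56 12.79]
-94 14 [  3.2   -3.09 -88.44] [  0.   -16.66] [ 5.12 10.52]
-82 20 [  4.66  -7.47 -77.19] [ -2.4  -12.71] [7.29 7.06]
-70 23 [  4.04  -1.76 -67.56] [-2.4  -9.32] [6.83 5.89]
-55 18 [  3.22  -0.06 -51.18] [-3.93 -9.66] [5.28 6.93]
-40 19 [  3.64  -3.08 -36.96] [-2.15 -9.39] [7.02 7.2 ]
-30 49 [  3.81   2.54 -23.65] [ -3.21 -22.14] [ 9.23 20.98]
-22 34 [  5.29  -4.61 -19.44] [ -2.09 -20.04] [11.34 19.13]
-12 24 [ 5.8  -5.63 -7.95] [ -1.81 -11.89] [8.81 8.51]
```

View pics/z8.png

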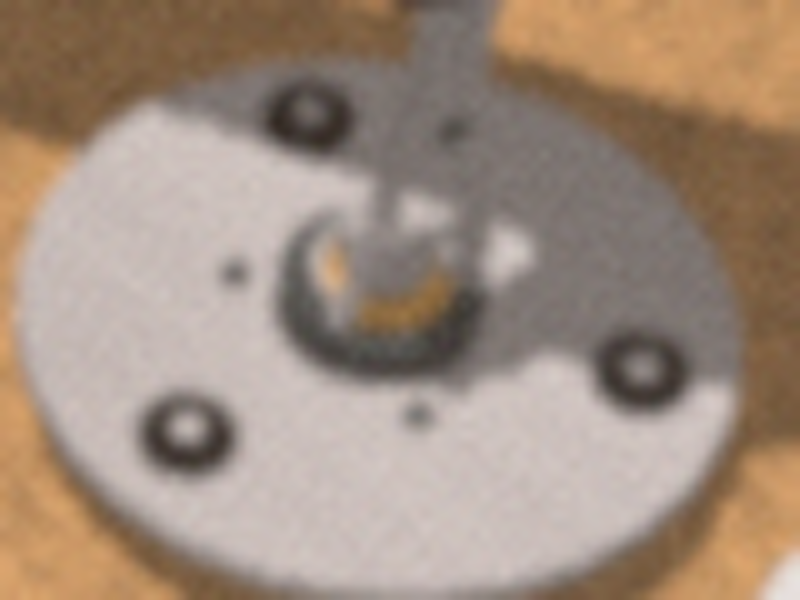

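```bash
python3 -c "
from station import arm
print(arm.sign_off())"
```

```text
the job is handed in; nothing more can be done
None
```

The job is handed in: the pliers are held upright and squeezed to the stop, with the spread ring round the groove and pressing lightly on the washer (about 5 N, hardly any sideways force). The arm met nothing else on the way. The ring's centring on the spindle is estimated to within about 2 mm, and sign-off returned no verdict.

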